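# Load the ignition-wire spool and hold the length gauge drawn to its mark

### The job

Put the full spool of copper-coloured ignition wire (yellow flanges) on the dispenser's upright spindle, lowering it gently, not dropping it, until it sits flat on the hub, and let go of it. Then take the blue knob of the sprung gauge rod, pull the rod straight out of its tube until the tube's mouth sits on the red 100 mm band, and keep holding it there against the spring, so that a colleague can lay the wire along it and snip it: finish while still holding the knob. Leave the empty spool, the jar, the crucible and the side cutters where they are.

Things in the scene. Friction and masses are not known exactly. Their poses are not given: they have to be found in the camera images.
- dispenser: Bench wire dispenser, fixed: grey base plate 150 x 190 mm, its upper face 12 mm above the bench; yaw differs from start to start. Origin on the bench under the plate, z up. The spool spindle stands on it; 90 mm to its +x side a level tube lies along its y axis, and the gauge rod pulls out of the tube towards its -y.
- seat (a point): Centre of the upper face of the black hub (32 mm diameter) on which the spool sits, 18 mm above the bench, at the foot of the spindle; axes as the dispenser's. The steel spindle is 10 mm in diameter and rises 58 mm above this point, the last 8 mm tapering to 4 mm.
- tube_mouth (a point): Centre of the tube's open end, 50 mm above the bench; axes as the dispenser's: the rod comes out along -y. Aluminium tube 18 mm in diameter, running 175 mm to +y; two blue saddles 24 mm wide, tops 63 mm above the bench, the nearer 27 mm behind the mouth. A 6 mm wire-guide post with white eyelet, top 62 mm above the bench, stands 40 mm to -x and 30 mm to +y of this point.
- spool: The full spool, loose, standing upright on the bench: two yellow flanges 48 mm in diameter and 5 mm thick, 42 mm tall over all, copper-coloured wire 41 mm in diameter between them, bore 13 mm right through, 0.11 to 0.23 kg. Origin at the centre of its underside, z along its bore (up).
- gauge_rod (a joint): How far the gauge rod is drawn out, m: 0 at rest (knob against the mouth), end stop at 0.13. Steel rod 10 mm in diameter, thin black rings every 20 mm, red band 6 mm wide centred 100 mm behind the knob's inner face: at 0.100 the middle of the band is at the mouth. A spring pulls it back, about 4 N at rest rising evenly to 10 N at 0.100; let go, it runs home.
- knob (a point): Blue knob on the outer end of the gauge rod, 50 mm above the bench, beyond the base plate: grip 22 mm in diameter, 36 mm long, then an end flange 27 mm in diameter, 6 mm long. This point: mid-grip on the rod's axis, 18 mm outside the mouth at rest; axes as the dispenser's (it moves along -y). Pinch it across the rod from above; the space around and below is free.
- empty_spool: Bystander: empty grey spool of the same outer size as the full one, bare grey core 23 mm in diameter; standing on the bench. Origin at the centre of its underside.
- tablet_jar: Bystander: amber jar with white cap, 48 mm in diameter, 70 mm tall, standing on the bench. Origin at the centre of its underside.
- crucible: Bystander: small open steel crucible, 27 mm in diameter, 18 mm tall, on the bench. Origin at the centre of its underside.
- side_cutters: Bystander: side cutters with red handles lying flat on the bench, about 120 mm long (along its x axis), 37 mm wide, 12 mm tall. Origin on the bench near its middle.
Things that resemble listed ones, but are neither listed nor needed, are in the scene too. Several things look just like the spool: the one meant starts farthest from the robot's base.

How it is judged:
By the outcome, as a careful person would: the job done as asked, in the order asked, and still so for the second after the job is handed in, while the arm keeps its last pose, push and grip.
It also fails if it takes over 59 s, if anything falls off the work surface, if the arm or the gripper's body presses on something with over 40 N, if the wrist force passes 120 N, or if a joint passes its speed limit or range.

### The arm

A 6-joint arm with a two-finger parallel gripper is mounted at the origin on the work surface. World frame = base frame: x ahead of the robot, y to its left, z up, the work surface at z = 0. Lengths are in m, angles in rad, forces in N, time in s.
With the tool pointing down it reaches from about 0.225 to 0.875 m from the base axis. Payload 3.4 kg.
Tool frame: the origin (TCP) lies between the finger pads; the fingertips stand 22 mm ahead of it and the grasp point (between the pads) lies 3 mm ahead of it (manip.finger_overhang is the distance from the TCP to the fingertips, in m); z points along the fingers, y is the line along which they close (so a half turn about z gives the same grasp; the last joint's range is limited). The gripper opens to 85 mm and grips with 20 to 120 N. Pads are 22 mm wide; open, the fingers measure 114 mm over their backs; the gripper's body (76 mm by 85 mm) begins 54 mm behind the grasp point. The pads swing forward as they close: fully open they stand 13 mm farther back than shut.
Start: joints at [-1.407, 0.276, 1.505, -0, 1.361, -0.121], TCP at [0.162, -0.552, 0.253] pointing down, gripper open.
Joint ranges: [-2.89, 2.89], [-0.75, 2.08], [0.22, 2.7], [-1.18, 4.32], [0.11, 2.71], [-2.7, 2.7]. Speed limits (rad/s): [2.57, 2.57, 3.14, 3.14, 3.14, 3.14].

### API

Orientations are given as a unit quaternion [w, x, y, z].
In Python, from rig import get_state, eyes, order, manip gives the robot as it stands.
- The arm moves only by the tool drive_tool, never from a script. Its argument "rows" is a list of rows, each a list of 4 numbers: the shift along the tool's x, y, z in units of 25 mm (1.0 is 25 mm), then the turn about the tool's z in units of 6 degrees (1.0 is 6 degrees). A call has exactly 8 rows; each row is the pose to reach, as a shift and turn from the pose commanded when the call began, along the tool's axes at that moment; what a row does not reach only later rows make up. A row lasts 1/12 s, in which the tool goes at most 41.7 mm and 7.16 degrees, less where a joint would pass 70% of its speed; a pose out of reach is approached as far as the arm can. A call with a gripper value outside its range is refused whole. "grip" is the finger opening in mm, from 0 to 85.4, set as the call begins (left out, the last holds). The fingers move at their own pace and stop on an object; "newtons" is the grip in N (left out, the last holds). Time passes only in rows, so rows that repeat a pose let the fingers close, or fill a call up. It gives the time, the measured TCP pose, the force, the opening and the grip force at its end, in the units of the state.
- get_state(): the state, without advancing time (a new reading comes with each control period).
- eyes.get_image(name): name is "scene" or "top" or "wrist"; returns (picture, depth): 400x640x3 uint8, red, green, blue; 400x640 float32, m along the optical axis (not along the pixel's ray), 0 where there is no reading.
- eyes.camera_info(name): a dict with "fx", "fy", "cx", "cy" (pixels), "dist" ([k1, k2, p1, p2, k3] as OpenCV has them; the pictures are not rectified), "R" (3x3) and "t" (3): a world point X has camera coordinates R X + t. Camera axes: x right, y down, z forward; pixel columns grow to the right and rows downward; lengths in m; the calibration is good to about 2 mm. A picture is of the moment at which its call begins: read the wrist's pose just before it. camera_info takes no time and is no camera call; for the wrist camera it gives the pose at the moment of the call.
- order.sign_off(): hands the job in; it is judged then, once.
The state is a dict: "clock": time; "qpos": joint angles; "qd": joint speeds; "effort": joint torques, N m; "position": TCP position; "ee_rot": TCP orientation; "contact_force": force on the tool from outside, world axes, zero at the start; "moment": the same for the moment, N m; "width": finger opening in m; "gripper_force": force on a finger pad.
Only numpy, scipy, OpenCV 4.12 (cv2) and the standard library are available. Lean on these libraries where they do the work, as an engineer would, in place of code of your own. Each camera call takes 0.05 s, during which the arm holds its last target. There are 200 camera calls.

## Working session

There is one attempt and no reset: what is moved stays moved. The work goes in short steps, Python scripts to look and compute and a tool call to move; the robot and the scene stay as the last step left them, time stands still between calls to the robot, and variables do not carry over. Pictures are saved under pics/ and viewed, at most 12 in all, crops included, and the job is handed in when it is done.

Besides the shell and the picture viewer there is one more tool, called after ">>>" as a command line: name --pt "numbers of a row" for each row, then --argument value for the rest. drive_tool: Moves the arm, as the interface text tells. Its arguments: {"type":"object","properties":{"rows":{"type":"array","items":{"type":"array","items":{"type":"number"}}},"grip":{"type":"number"},"newtons":{"type":"number"}},"required":["rows"]}

```bash
mkdir -p pics; ls; python3 - <<'E'
from rig import get_state, eyes, manip
import cv2,numpy as np
for n in("scene","top"):
    im,d=eyes.get_image(n); cv2.imwrite(f"pics/{n}0.png",im[:,:,::-1]); np.savez(f"{n}0.npz",im=im,d=d)
    c=eyes.camera_info(n); print(n,c)
print(get_state()); print([a for a in dir(manip) if a[0]!='_'])
E
```

```text
pics
scene {'fx': 446.95518578383513, 'fy': 446.95518578383513, 'cx': 318.4318528426742, 'cy': 198.44813712605554, 'dist': array([0.02783666, 0.        , 0.        , 0.        , 0.        ]), 'R': array([[-0.74139269,  0.67102611,  0.0078003 ],
       [ 0.56998382,  0.63580466, -0.52045257],
       [-0.35419673, -0.38141369, -0.85385495]]), 't': array([ 0.42247919, -0.14735296,  1.09319894])}
top {'fx': 411.87050894981115, 'fy': 411.87050894981115, 'cx': 319.22851425986437, 'cy': 196.7113779104405, 'dist': array([-0.05084018,  0.        ,  0.        ,  0.        ,  0.        ]), 'R': array([[ 0.00476018, -0.99992234,  0.01151758],
       [-0.99687271, -0.00565356, -0.07882159],
       [ 0.07888058, -0.01110635, -0.9968222 ]]), 't': array([-0.13632239,  0.47151481,  1.16488329])}
{'clock': 0.1, 'qpos': array([-1.40700355e+00,  2.76523409e-01,  1.50600674e+00, -7.30844331e-06,
        1.36072967e+00, -1.21026799e-01]), 'qd': array([-0.00016166, -0.00348477, -0.00438669, -0.00100708, -0.00122181,
        0.00105164]), 'effort': array([ 1.77112452e-03, -4.17700660e+01, -2.46404260e+01, -2.14236111e-04,
        5.84075548e-03, -3.21942579e-06]), 'position': array([ 0.16147043, -0.55139813,  0.25253088]), 'ee_rot': array([-8.33316558e-04,  9.89876400e-01,  1.41929625e-01, -2.13955859e-05]), 'contact_force': array([ 1.04788567,  0.03226984, -0.87576934]), 'moment': array([-0.0137092 , -0.00239232,  0.02851452]), 'gripper_force': 0.0, 'width': 0.08533932896747493}
['MotionError', 'finger_overhang']
```

View pics/scene0.png

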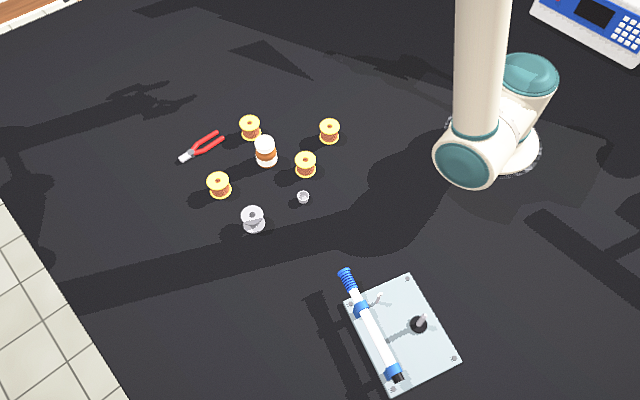

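View pics/top0.png

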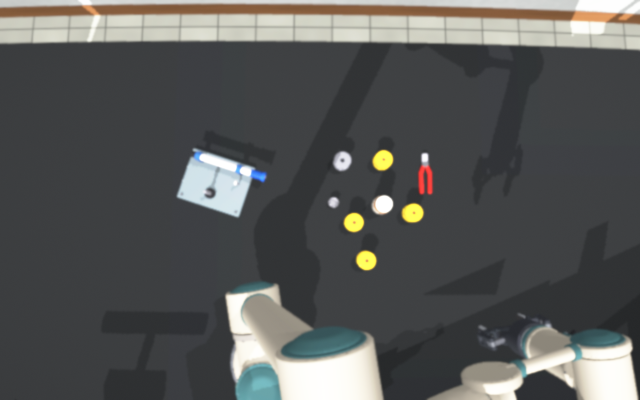

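Top view: yellow spools at (383,160), (354,222), (413,213) and (366,260). The jar is at (383,204), the empty spool at (342,160), the dispenser at (215,185) and the knob at (258,176). In the scene view the yellow spools are at (219,185), (305,164), (250,127) and (329,131). Next I triangulate them and crop the farthest one.

```bash
cat > h.py <<'E'
import numpy as np, cv2
from rig import eyes,get_state
def KD(c): return np.array([[c['fx'],0,c['cx']],[0,c['fy'],c['cy']],[0,0,1.]]),c['dist']
def ray(c,p):
    K,D=KD(c); u=cv2.undistortPoints(np.array([[p]],float),K,D)[0,0]
    R=np.array(c['R']); return -R.T@c['t'], R.T@np.array([u[0],u[1],1.])
def onz(c,p,z):
    o,d=ray(c,p); return o+d*(z-o[2])/d[2]
def tri(obs):
    A=np.zeros((3,3));b=np.zeros(3)
    for c,p in obs:
        o,d=ray(c,p); d=d/np.linalg.norm(d); P=np.eye(3)-np.outer(d,d); A+=P;b+=P@o
    X=np.linalg.solve(A,b)
    return X
def proj(c,X):
    K,D=KD(c); return cv2.projectPoints(np.array([X],float),cv2.Rodrigues(np.array(c['R']))[0],np.array(c['t']),K,D)[0][0,0]
def cloud(c,d):
    K,D=KD(c); v,u=np.mgrid[:400,:640]; p=np.stack([u,v],-1).reshape(-1,1,2).astype(float)
    n=cv2.undistortPoints(p,K,D)[:,0]; z=d.reshape(-1,1); X=np.hstack([n*z,z])
    return ((X-c['t'])@np.array(c['R'])).reshape(400,640,3)
E
python3 - <<'E'
from h import *
t=eyes.camera_info('top'); s=eyes.camera_info('scene')
T=np.load('top0.npz');S=np.load('scene0.npz')
hsv=cv2.cvtColor(T['im'],cv2.COLOR_RGB2HSV)
m=cv2.inRange(hsv,(22,150,120),(35,255,255))
n,l,st,ce=cv2.connectedComponentsWithStats(m)
C=cloud(t,T['d'])
for i in range(1,n):
    if st[i,4]>50:
        P=C[l==i]; P=P[P[:,2]>.03]; X=onz(t,ce[i],.042)
        print(ce[i].round(1),st[i],X.round(4),np.hypot(*X[:2]).round(3),'depthz',np.median(P[:,2]).round(4),'scene',proj(s,X).round(1))
# dispenser things, from both views by hand
for nme,p,q in [('knobend',(263,176),(344,270)),('tube rear',(196,153),(398,378)),('spindle tip',(212,180),(421,318))]:
    print(nme,tri([(t,p),(s,q)]).round(4))
a=cv2.resize(S['im'][100:240,170:350],None,fx=2.6,fy=2.6,interpolation=2)
b=cv2.resize(S['im'][255:400,330:470],None,fx=2.6,fy=2.6,interpolation=2)
h=max(a.shape[0],b.shape[0]);o=np.zeros((h,800,3),np.uint8)
a=a[:,:468];o[:a.shape[0],:a.shape[1]]=a; b=b[:,:332]; o[:b.shape[0],468:468+b.shape[1]]=b
cv2.imwrite('pics/crop1.png',o[:,:,::-1])
E
```

```text
[382.4 159.9] [372 150  21  21 329] [ 0.5767 -0.3131  0.042 ] 0.656 depthz 0.042 scene [219.5 180.2]
[412.2 212.5] [402 203  22  19 328] [ 0.4273 -0.3967  0.042 ] 0.583 depthz 0.0415 scene [250.6 123.2]
[353.3 221.9] [344 213  20  19 302] [ 0.3998 -0.2299  0.042 ] 0.461 depthz 0.0419 scene [306.  159.5]
[365.8 259.9] [356 250  21  20 310] [ 0.2941 -0.2646  0.042 ] 0.396 depthz 0.042 scene [330.  126.4]
knobend [0.526  0.0232 0.0613]
tube rear [0.5906 0.2184 0.0489]
spindle tip [0.5042 0.1708 0.086 ]
```

View pics/crop1.png

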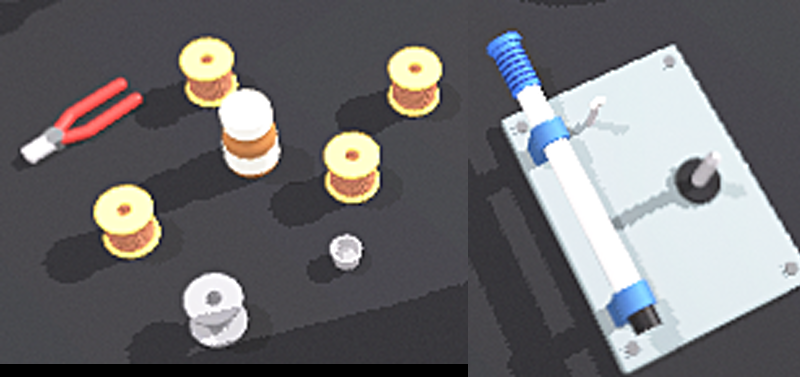

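The crop shows four alike copper spools. The one at scene (219,185), top (382,160) is the farthest at 0.656 m (the others are 0.583, 0.461 and 0.396 m), so that is the one. The tube, knob, spindle and guide post are all clearly visible. Next I fit the dispenser from depth and plan the hover.

```bash
cat >> h.py <<'E'
def plan(x,y,z,yawdeg):
    s=get_state(); w,a,b,c=s['ee_rot']
    from scipy.spatial.transform import Rotation as Ro
    R=Ro.from_quat([a,b,c,w]).as_matrix()
    d=R.T@(np.array([x,y,z])-s['position'])/.025
    yaw=np.degrees(np.arctan2(R[1,0],R[0,0])); dy=(yawdeg-yaw+180)%360-180
    print('at',s['position'].round(4),'yaw',yaw.round(2),'tilt',R[2].round(4),'units',d.round(3),'turn',round(-dy/6,3),'clock',s['clock'],'F',s['contact_force'].round(1),'w',s['width'])
E
python3 - <<'E'
from h import *
for n in('top','scene'):
    c=eyes.camera_info(n);D=np.load(n+'0.npz');C=cloud(c,D['d']);z=C[...,2]
    hsv=cv2.cvtColor(D['im'],cv2.COLOR_RGB2HSV)
    reg=(C[...,0]>.38)&(C[...,0]<.72)&(C[...,1]>0)&(C[...,1]<.32)&(D['d']>0)
    pl=reg&(abs(z-.012)<.005)&(hsv[...,2]>120)
    r=cv2.minAreaRect(C[pl][:,:2].astype(np.float32)*1000); print(n,'plate',r,np.median(z[pl]))
    tu=reg&(z>.05)&(z<.075)&(hsv[...,1]<60)&(hsv[...,2]>150)
    P=C[tu]; print('tube',len(P),np.percentile(P,[1,50,99],axis=0).round(3), np.degrees(np.arctan2(*np.linalg.svd((P-P.mean(0))[:,:2],full_matrices=0)[2][0][::-1])))
    bl=reg&(hsv[...,0]>95)&(hsv[...,0]<125)&(hsv[...,1]>150)&(z>.03)&(z<.08)
    k,l,st,ce=cv2.connectedComponentsWithStats(bl.astype(np.uint8))
    for i in range(1,k):
        if st[i,4]>10: print('blue',ce[i].round(1),st[i,4],C[l==i].mean(0).round(4),C[l==i].min(0).round(3),C[l==i].max(0).round(3))
w=eyes.camera_info('wrist'); print('wristcam',(-w['R'].T@w['t']).round(3),w['R'][2].round(3),w['R'][0].round(3))
plan(.5767,-.3131,.2,-18.4)
E
```

```text
top plate ((514.7417602539062, 167.9499053955078), (191.87779235839844, 150.3502655029297), 72.3431396484375) 0.012340900448498884
tube 333 [[0.48  0.06  0.051]
 [0.561 0.138 0.058]
 [0.588 0.203 0.072]] -107.10711778849053
blue [196.7 154.8] 20 [0.5849 0.2104 0.0612] [0.576 0.203 0.056] [0.59  0.215 0.067]
blue [258.4 174.7] 109 [0.5296 0.0366 0.059 ] [0.513 0.018 0.045] [0.543 0.056 0.066]
scene plate ((514.528564453125, 165.63694763183594), (190.57672119140625, 150.81544494628906), 72.17239379882812) 0.011838276075520491
tube 831 [[0.484 0.059 0.051]
 [0.564 0.141 0.058]
 [0.589 0.198 0.072]] 73.25031505155638
blue [346.2 279.5] 183 [0.5352 0.0385 0.0579] [0.517 0.016 0.042] [0.548 0.059 0.063]
blue [355.6 306.1] 19 [0.5564 0.0857 0.0528] [0.549 0.083 0.031] [0.56  0.09  0.062]
blue [359.7 310.6] 14 [0.5573 0.097  0.0547] [0.549 0.095 0.035] [0.561 0.1   0.061]
blue [388.6 367.8] 13 [0.591  0.1993 0.0579] [0.585 0.198 0.051] [0.595 0.202 0.065]
wristcam [ 0.24  -0.529  0.373] [-0.306 -0.088 -0.948] [ 0.281 -0.96  -0.001]
at [ 0.1615 -0.5514  0.2525] yaw 16.32 tilt [ 2.0e-04 -1.7e-03 -1.0e+00] units [18.618 -4.477  2.112] turn 5.787 clock 0.1 F [ 1.   0.  -0.9] w 0.08533932896747493
```

>>> drive_tool --pt "1.2 -0.3 0.2 0.7" --pt "2.7 -0.65 0.4 1.4" --pt "4.2 -1 0.6 2.1" --pt "5.7 -1.4 0.8 2.8" --pt "7.2 -1.75 1 3.5" --pt "8.7 -2.1 1.2 4.2" --pt "10.2 -2.45 1.4 5" --pt "11.4 -2.75 1.5 5.8"

```text
clock: 0.77
position: [0.4176, -0.4037, 0.2148]
ee_rot: [-0.001, 0.987, -0.162, -0.0]
contact_force: [0.1, -0.4, -0.1]
width: 0.0853
gripper_force: 0.0
```

```bash
python3 -c "
from h import *
plan(.5767,-.3131,.2,-18.4)"
```

```text
at [ 0.4176 -0.4037  0.2148] yaw -18.67 tilt [-8.0e-04 -1.5e-03 -1.0e+00] units [ 4.87  -5.468  0.596] turn -0.044 clock 0.7667 F [ 0.1 -0.4 -0.1] w 0.08531916814707036
```

>>> drive_tool --pt "0.9 -1 0.1 -0.05" --pt "1.9 -2.1 0.2 -0.1" --pt "2.9 -3.2 0.35 -0.15" --pt "3.9 -4.3 0.5 -0.15" --pt "4.6 -5.1 0.6 -0.15" --pt "4.87 -5.45 0.6 -0.15" --pt "4.87 -5.45 0.6 -0.15" --pt "4.87 -5.45 0.6 -0.15"

```text
clock: 1.43
position: [0.5738, -0.3152, 0.2003]
ee_rot: [0.0, 0.988, -0.152, -0.001]
contact_force: [0.4, -0.8, 0.1]
width: 0.0853
gripper_force: 0.0
```

```bash
python3 - <<'E'
from h import *
c=eyes.camera_info('wrist'); im,d=eyes.get_image('wrist'); cv2.imwrite('pics/w1.png',im[:,:,::-1])
C=cloud(c,d); hsv=cv2.cvtColor(im,cv2.COLOR_RGB2HSV)
m=cv2.inRange(hsv,(20,120,120),(36,255,255))
n,l,st,ce=cv2.connectedComponentsWithStats(m)
for i in range(1,n):
    if st[i,4]>150:
        P=C[l==i]; z=P[:,2]; q=P[abs(z-.042)<.006]; o=((l==i)&(abs(C[...,2]-.042)<.006)).astype(np.uint8)
        if len(q)<100: continue
        cn=max(cv2.findContours(o,0,1)[0],key=cv2.contourArea); e=cv2.fitEllipse(cv2.convexHull(cn))
        print(ce[i].round(1),st[i],'top ellipse',np.round(e[0],1),onz(c,e[0],.042).round(4),'cloud mean',q.mean(0).round(4),np.median(q[:,2]).round(4),'rect',[np.round(v,4) for v in cv2.minEnclosingCircle(q[:,:2].astype(np.float32))])
plan(.5767,-.3131,.2,-17.7)
E
```

```text
[318.  177.7] [ 293  150   50   55 2026] top ellipse [317.6 180. ] [ 0.581  -0.3176  0.042 ] cloud mean [ 0.5808 -0.3175  0.0415] 0.0416 rect [array([ 0.5798, -0.3172]), np.float64(0.0241)]
[432.9 263. ] [405 247  46  39 414] top ellipse [436.7 275.6] [ 0.4346 -0.4121  0.042 ] cloud mean [ 0.4369 -0.4188  0.0413] 0.0415 rect [array([ 0.4347, -0.4149]), np.float64(0.0191)]
[296.5 334.6] [276 319  41  32 987] top ellipse [296.4 334.5] [ 0.4036 -0.2344  0.042 ] cloud mean [ 0.4041 -0.2348  0.0414] 0.0415 rect [array([ 0.4012, -0.2334]), np.float64(0.0234)]
at [ 0.5732 -0.3158  0.2006] yaw -17.59 tilt [-1.4e-03  9.0e-04 -1.0e+00] units [ 0.101 -0.144  0.025] turn 0.018 clock 1.4833 F [ 0.2 -0.8 -0. ] w 0.08520569541293248
```

View pics/w1.png

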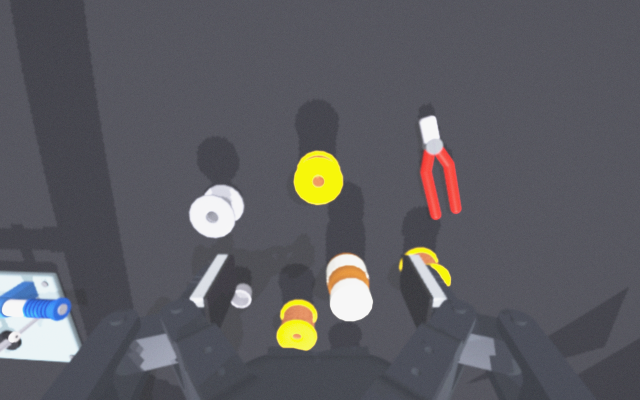

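The chosen spool's top is at (318,180), with the neighbours clear of it. The empty spool is at (213,213) and the jar at (350,290). The wrist and top cameras differ by about 5 mm, so I check against the scene camera while descending partway.

>>> drive_tool --pt "0.05 0 0.3 0" --pt "0.1 0 0.9 0" --pt "0.15 0 1.6 0" --pt "0.2 0 2.3 0" --pt "0.25 0 3 0" --pt "0.25 0 3.5 0" --pt "0.25 0 3.8 0" --pt "0.25 0 3.8 0" --grip 72

```text
clock: 2.15
position: [0.5782, -0.3174, 0.1038]
ee_rot: [-0.001, 0.988, -0.154, -0.002]
contact_force: [-0.4, -0.1, 0.3]
width: 0.0719
gripper_force: 0.0
```

```bash
python3 - <<'E'
from h import *
def flange(n,im,d,c):
    C=cloud(c,d); hsv=cv2.cvtColor(im,cv2.COLOR_RGB2HSV)
    o=(cv2.inRange(hsv,(20,120,100),(36,255,255))>0)&(abs(C[...,2]-.042)<.006)&(np.hypot(C[...,0]-.578,C[...,1]+.315)<.05)
    q=C[o]; cn=cv2.findContours(o.astype(np.uint8),0,1)[0]; e=cv2.fitEllipse(cv2.convexHull(max(cn,key=cv2.contourArea)))
    print(n,len(q),np.round(e[0],1),onz(c,e[0],.042).round(4),q.mean(0).round(4)); return e[0]
obs=[]
for n in('scene','top'):
    D=np.load(n+'0.npz'); c=eyes.camera_info(n); obs.append((c,flange(n,D['im'],D['d'],c)))
c=eyes.camera_info('wrist'); im,d=eyes.get_image('wrist'); cv2.imwrite('pics/w2.png',im[:,:,::-1])
obs.append((c,flange('wrist',im,d,c)))
print('tri',tri(obs).round(4), tri(obs[:2]).round(4))
s=get_state();print('tcp px',proj(c,s['position']).round(1))
plan(.580,-.3165,.026,-17.7)
E
```

```text
Traceback (most recent call last):
cv2.error: OpenCV(4.12.0) /io/opencv/modules/imgproc/src/shapedescr.cpp:361: error: (-201:Incorrect size of input array) There should be at least 5 points to fit the ellipse in function 'fitEllipseNoDirect'
```

```bash
python3 - <<'E'
from h import *
def flange(n,im,d,c):
    C=cloud(c,d); hsv=cv2.cvtColor(im,cv2.COLOR_RGB2HSV)
    o=(cv2.inRange(hsv,(18,60,100),(38,255,255))>0)&(abs(C[...,2]-.042)<.006)&(np.hypot(C[...,0]-.578,C[...,1]+.315)<.05)
    q=C[o]; cn=cv2.findContours(o.astype(np.uint8),0,1)[0]; e=cv2.fitEllipse(cv2.convexHull(max(cn,key=cv2.contourArea)))
    print(n,len(q),np.round(e[0],1),onz(c,e[0],.042).round(4),q.mean(0).round(4)); return e[0]
obs=[]
for n in('scene','top'):
    D=np.load(n+'0.npz'); c=eyes.camera_info(n); obs.append((c,flange(n,D['im'],D['d'],c)))
c=eyes.camera_info('wrist'); im,d=eyes.get_image('wrist'); cv2.imwrite('pics/w2.png',im[:,:,::-1])
obs.append((c,flange('wrist',im,d,c)))
print('tri',tri(obs).round(4), tri(obs[:2]).round(4))
s=get_state();print('tcp px',proj(c,s['position']).round(1))
plan(.579,-.3165,.026,-17.7)
E
```

```text
scene 48 [217.3 182.3] [ 0.5835 -0.3119  0.042 ] [ 0.5846 -0.3127  0.0407]
top 203 [383.5 158.8] [ 0.58   -0.3163  0.042 ] [ 0.5805 -0.3163  0.042 ]
wrist 3213 [316.7 222.7] [ 0.5816 -0.3178  0.042 ] [ 0.5812 -0.3177  0.0415]
tri [ 0.5807 -0.3169  0.0361] [ 0.5814 -0.3177  0.0334]
tcp px [317.5 280. ]
at [ 0.5791 -0.3176  0.1051] yaw -17.67 tilt [-1.8e-03 -3.0e-04 -1.0e+00] units [-0.012 -0.041  3.165] turn 0.006 clock 2.2 F [-0.3  0.7 -0.4] w 0.07193466090209008
```

Wrist (0.581,-0.318) and the tighter top mask (0.580,-0.316) agree. Descend and grip.

>>> drive_tool --pt "0.08 0 0.4 0" --pt "0.08 0 1 0" --pt "0.08 0 1.6 0" --pt "0.08 0 2.2 0" --pt "0.08 0 2.7 0" --pt "0.08 0 3 0" --pt "0.08 0 3.12 0" --pt "0.08 0 3.12 0"

```text
clock: 2.87
position: [0.5823, -0.3178, 0.0275]
ee_rot: [-0.0, 0.988, -0.153, -0.0]
contact_force: [-0.3, 0.2, -0.2]
width: 0.0717
gripper_force: 0.0
```

>>> drive_tool --pt "0 0 0 0" --pt "0 0 0 0" --pt "0 0 0 0" --pt "0 0 0 0" --pt "0 0 0 0" --pt "0 0 0 0" --pt "0 0 0 0" --pt "0 0 0 0" --grip 40 --newtons 45

```text
clock: 3.53
position: [0.583, -0.3183, 0.0294]
ee_rot: [0.001, 0.988, -0.153, 0.001]
contact_force: [-0.7, 0.3, 5.8]
width: 0.046
gripper_force: 45.3
```

>>> drive_tool --pt "0 0 -0.2 0" --pt "0 0 -0.6 0" --pt "0 0 -1.2 0" --pt "0 0 -2 0" --pt "0 0 -2.8 0" --pt "0 0 -3.6 0" --pt "0 0 -4.2 0" --pt "0 0 -4.4 0"

```text
clock: 4.2
position: [0.5835, -0.3184, 0.1411]
ee_rot: [0.001, 0.988, -0.153, 0.002]
contact_force: [0.3, -1.4, -2.1]
width: 0.0458
gripper_force: 46.3
```

```bash
python3 - <<'E'
from h import *
c=eyes.camera_info('wrist'); im,d=eyes.get_image('wrist'); np.savez('w3.npz',im=im,d=d)
C=cloud(c,d);s=get_state()
hsv=cv2.cvtColor(im,cv2.COLOR_RGB2HSV)
w=abs(C-s['position']).max(-1)<.06
o=(cv2.inRange(hsv,(18,60,100),(38,255,255))>0)&w
q=C[o]; z=q[:,2]; zt=np.percentile(z,90); t=q[z>zt-.006]; A=np.c_[t[:,:2]-t[:,:2].mean(0),np.ones(len(t))]
print('top z',zt, 'plane',np.linalg.lstsq(A,t[:,2],rcond=None)[0], 'mean',t.mean(0),cv2.minEnclosingCircle(t[:,:2].astype(np.float32)))
cv2.imwrite('pics/w3.png',cv2.resize(im[130:400,160:480],None,fx=2,fy=2)[:,:,::-1])
plan(.5,.16,.15,-17.7)
E
```

```text
top z 0.15398656871431954 plane [ 0.01656375 -0.03134913  0.15362192] mean [ 0.5825663  -0.31838695  0.15362192] ((0.5759005546569824, -0.3326999843120575), 0.039746906608343124)
at [ 0.5834 -0.3183  0.1408] yaw -17.58 tilt [ 0.0046  0.0014 -1.    ] units [ -8.958 -17.232  -0.434] turn 0.02 clock 4.25 F [ 0.  -0.4 -1.1] w 0.045506172058021155
```

View pics/w3.png

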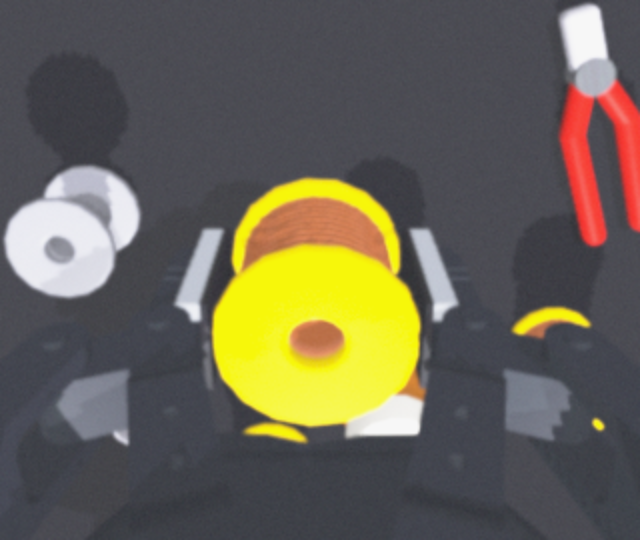

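The spool is held squarely between the pads, top flange at (315,340) in the crop with the bore near (316,338). Nothing else was disturbed. Carry it beside the spindle and look from there.

>>> drive_tool --pt "-0.2 -0.3 -0.3 0" --pt "-0.7 -1 -0.6 0" --pt "-1.4 -2.1 -0.8 0" --pt "-2.1 -3.2 -0.8 0" --pt "-2.8 -4.3 -0.8 0" --pt "-3.5 -5.4 -0.8 0" --pt "-4.2 -6.5 -0.8 0" --pt "-4.9 -7.6 -0.8 0"

```text
clock: 4.92
position: [0.5208, -0.0972, 0.1567]
ee_rot: [-0.0, 0.988, -0.153, -0.002]
contact_force: [0.1, 0.4, -2.1]
width: 0.0458
gripper_force: 46.4
```

>>> drive_tool --pt "-0.8 -1.2 0 0" --pt "-1.6 -2.4 0 0" --pt "-2.4 -3.6 0 0" --pt "-3.2 -4.8 0 0" --pt "-4 -6 0 0" --pt "-4.8 -7.2 0 0" --pt "-5.5 -8.2 0 0" --pt "-6 -9 0 0"

```text
clock: 5.58
position: [0.4447, 0.1625, 0.1569]
ee_rot: [0.0, 0.988, -0.152, -0.002]
contact_force: [0.7, 0.2, -1.7]
width: 0.0457
gripper_force: 46.5
```

>>> drive_tool --pt "-0.3 -0.5 0 0" --pt "-0.5 -0.8 0 0" --pt "-0.7 -1 0 0" --pt "-0.8 -1.1 0 0" --pt "-0.8 -1.1 0 0" --pt "-0.8 -1.1 0 0" --pt "-0.8 -1.1 0 0" --pt "-0.8 -1.1 0 0"

```text
clock: 6.25
position: [0.4374, 0.1918, 0.1577]
ee_rot: [0.0, 0.988, -0.153, 0.0]
contact_force: [0.5, -0.8, -1.9]
width: 0.0456
gripper_force: 46.5
```

```bash
python3 - <<'E'
from h import *
c=eyes.camera_info('wrist'); im,d=eyes.get_image('wrist'); np.savez('w4.npz',im=im,d=d,**{k:c[k] for k in c})
cv2.imwrite('pics/w4.png',im[:,:,::-1])
print(proj(c,[.504,.171,.076]))
plan(.437,.192,.16,-17.7)
E
```

```text
[316.9026704 120.7009131]
at [0.4374 0.1919 0.1578] yaw -17.65 tilt [ 2.e-04  2.e-04 -1.e+00] units [-0.018 -0.    -0.089] turn 0.009 clock 6.3 F [ 0.4 -0.5 -2.4] w 0.045845374519395195
```

View pics/w4.png

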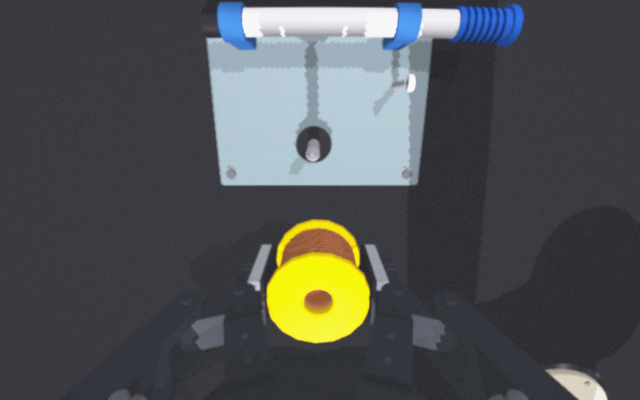

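Clear view: hub around (314,144), spindle tip about (313,153), tube mouth about (459,24), knob about (485,24), guide post at (410,83). Next I measure these.

```bash
cat > m.py <<'E'
from h import *
def meas(f):
    D=np.load(f); im,d=D['im'],D['d']; c={k:D[k] for k in('fx','fy','cx','cy','dist','R','t')}
    C=cloud(c,d); z=C[...,2]; hsv=cv2.cvtColor(im,cv2.COLOR_RGB2HSV); v=hsv[...,2]
    near=np.hypot(C[...,0]-.504,C[...,1]-.171)<.03
    sp=near&(z>.05)&(z<.085); P=C[sp]; print('spindle pts',len(P),'z max',np.percentile(P[:,2],98).round(4))
    for a,b in((.05,.058),(.058,.066),(.066,.08)):
        q=P[(P[:,2]>a)&(P[:,2]<b)]; print('  band',a,len(q),q.mean(0).round(4) if len(q) else '')
    uv=np.argwhere(near&(z>.070)&(z<.08))[:,::-1]
    if len(uv): print('  tip px',uv.mean(0).round(1),'->',onz(c,uv.mean(0),.076).round(4))
    hb=(near&(v<70)&(z<.03)).astype(np.uint8)
    hb=cv2.morphologyEx(hb,cv2.MORPH_OPEN,np.ones((5,5)))
    k,l,st,ce=cv2.connectedComponentsWithStats(hb); i=1+np.argmax(st[1:,4])
    cn=max(cv2.findContours((l==i).astype(np.uint8),0,1)[0],key=cv2.contourArea); e=cv2.fitEllipse(cv2.convexHull(cn))
    print('hub',np.round(e[0],1),np.round(e[1],1),onz(c,e[0],.018).round(4),'z',np.median(z[l==i]).round(4))
    pl=(abs(z-.012)<.004)&(v>120)&(C[...,0]>.38)&(C[...,0]<.72)
    print('plate',cv2.minAreaRect(C[pl][:,:2].astype(np.float32)*1000))
    bl=(hsv[...,0]>95)&(hsv[...,0]<125)&(hsv[...,1]>150)&(z>.03)
    k,l,st,ce=cv2.connectedComponentsWithStats(bl.astype(np.uint8))
    for i in range(1,k):
        if st[i,4]>60:
            q=C[l==i]; print('blue',ce[i].round(1),st[i],q.mean(0).round(4),'zmax',np.percentile(q[:,2],95).round(4))
    return im,c,C
E
python3 -c "
from m import *
meas('w4.npz')"
```

```text
spindle pts 186 z max 0.0763
  band 0.05 19 [0.4861 0.1799 0.0541]
  band 0.058 17 [0.4861 0.1803 0.0619]
  band 0.066 150 [0.4831 0.1814 0.0715]
  tip px [311.9 154.4] -> [0.4832 0.1813 0.076 ]
hub [309.9 135.6] [14.9 24.3] [0.4903 0.182  0.018 ] z 0.0177
plate ((504.25579833984375, 169.36509704589844), (189.66281127929688, 127.85677337646484), 72.35816192626953)
blue [231.4  23.3] [ 217    2   35   45 1018] [0.5815 0.2066 0.0591] zmax 0.0626
blue [406.5  24. ] [386   3  36  44 974] [0.5455 0.0943 0.0585] zmax 0.0627
blue [489.8  24.4] [ 449    5   75   42 2269] [0.5291 0.0392 0.0589] zmax 0.0623
```

```bash
sed -i 's/-.504,/-.485,/; s/-.171)/-.181)/' m.py; sed -i 's/C\[...,0\]-.504/C[...,0]-.485/;s/C\[...,1\]-.171/C[...,1]-.181/' m.py
python3 -c "
from m import *
im,c,C=meas('w4.npz')
cv2.imwrite('pics/hubcrop.png',cv2.resize(im[110:180,270:360],None,fx=8,fy=8,interpolation=2)[:,:,::-1])
print(onz(c,(314,144),.018))
s=(abs(C-[.4374,.1919,.17]).max(-1)<.05)
q=C[s&(cv2.inRange(cv2.cvtColor(im,cv2.COLOR_RGB2HSV),(18,60,100),(38,255,255))>0)]
t=q[q[:,2]>np.percentile(q[:,2],90)-.006]; print('spool top',t.mean(0),cv2.minEnclosingCircle(t[:,:2].astype(np.float32)))
"
```

```text
spindle pts 186 z max 0.0763
  band 0.05 19 [0.4861 0.1799 0.0541]
  band 0.058 17 [0.4861 0.1803 0.0619]
  band 0.066 150 [0.4831 0.1814 0.0715]
  tip px [311.9 154.4] -> [0.4832 0.1813 0.076 ]
hub [309.9 135.6] [14.9 24.3] [0.4903 0.182  0.018 ] z 0.0177
plate ((504.25579833984375, 169.36509704589844), (189.66281127929688, 127.85677337646484), 72.35816192626953)
blue [231.4  23.3] [ 217    2   35   45 1018] [0.5815 0.2066 0.0591] zmax 0.0626
blue [406.5  24. ] [386   3  36  44 974] [0.5455 0.0943 0.0585] zmax 0.0627
blue [489.8  24.4] [ 449    5   75   42 2269] [0.5291 0.0392 0.0589] zmax 0.0623
[0.48222469 0.18079985 0.018     ]
spool top [0.43651546 0.19200417 0.16985075] ((0.4343821704387665, 0.19224296510219574), 0.024506840854883194)
```

View pics/hubcrop.png

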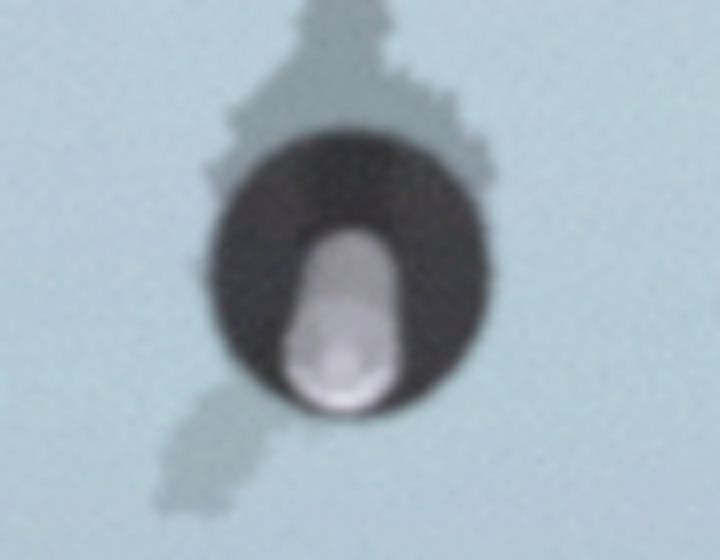

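Tip at (312.1,154.3) and hub centre at (313.6,143.6) in the full picture agree: the spindle stands at about (0.483, 0.181). Now the bore of the held spool in the same view.

```bash
python3 -c "
from m import *
D=np.load('w4.npz'); im,d=D['im'],D['d']; c={k:D[k] for k in('fx','fy','cx','cy','dist','R','t')}; C=cloud(c,d)
hsv=cv2.cvtColor(im,cv2.COLOR_RGB2HSV); yel=cv2.inRange(hsv,(22,140,100),(38,255,255))
top=((yel>0)&(abs(C[...,2]-.170)<.006)&(abs(C[...,0]-.437)<.04)&(abs(C[...,1]-.192)<.04)).astype(np.uint8)
cs,h=cv2.findContours(top,cv2.RETR_CCOMP,1)
for k,q in enumerate(cs):
    if cv2.contourArea(q)>60: e=cv2.fitEllipse(q); print('parent',h[0][k][3],np.round(e[0],1),np.round(e[1],1),onz(c,e[0],.170).round(4))
t=C[top>0]; r=t-t.mean(0); print('normal',np.linalg.svd(r,full_matrices=0)[2][2].round(4), np.percentile(t[:,2],[5,50,95]))
# test: true rim projection for centres, vs. masks
for X in ([.4374,.1919,.170],[.4365,.192,.170]):
    a=np.linspace(0,6.28,60); p=np.array([proj(c,np.array(X)+.024*np.array([np.cos(i),np.sin(i),0])) for i in a]); pb=np.array([proj(c,np.array(X)+.0065*np.array([np.cos(i),np.sin(i),0])) for i in a])
    print(X,'outer',p.min(0).round(1),p.max(0).round(1),'bore',pb.min(0).round(1),pb.max(0).round(1))
print(cv2.boundingRect(top))
"
```

```text
parent -1 [317.7 296.9] [ 89.3 103.7] [0.4369 0.1919 0.17  ]
parent 0 [317.7 298.9] [21.3 29.3] [0.436  0.1922 0.17  ]
normal [ 0.0092 -0.0041  0.9999] [0.16854533 0.16995728 0.1708758 ]
[0.4374, 0.1919, 0.17] outer [263.4 248.2] [371.2 338.1] bore [302.7 283.8] [331.9 308. ]
[0.4365, 0.192, 0.17] outer [263.9 250.1] [371.5 339.5] bore [303.2 285.5] [332.2 309.6]
(266, 252, 105, 91)
```

Spool axis is about 1.7 mm behind the TCP along tool x. The shift needed is +48.4 mm in x and -3.5 mm in y. I move above the tip and then lower in small steps, watching the force.

>>> drive_tool --pt "0.2 0 0 0" --pt "0.6 -0.05 0 0" --pt "1.1 -0.1 0 0" --pt "1.5 -0.14 0.3 0" --pt "1.8 -0.14 0.8 0" --pt "1.94 -0.14 1.3 0" --pt "1.94 -0.14 1.7 0" --pt "1.94 -0.14 1.8 0"

```text
clock: 6.97
position: [0.4839, 0.1806, 0.1104]
ee_rot: [0.001, 0.988, -0.153, -0.002]
contact_force: [0.2, -0.2, -2.5]
width: 0.0456
gripper_force: 46.5
```

```bash
python3 - <<'E'
from h import *
plan(.483+.0016,.1811-.0005,.113,-17.7)
im,d=eyes.get_image('scene')
a=cv2.resize(im[260:380,350:500],None,fx=5,fy=5,interpolation=2); cv2.imwrite('pics/s5.png',a[:,:,::-1])
c=eyes.camera_info('scene');print([ (proj(c,[.483,.1811,z])-[350,260])*5 for z in(.018,.076,.084,.126)])
E
```

```text
at [0.4839 0.1806 0.1104] yaw -17.63 tilt [-0.0035  0.0021 -1.    ] units [ 0.025 -0.009 -0.103] turn 0.012 clock 6.9667 F [ 0.2 -0.2 -2.5] w 0.045557483378899324
[array([340.26379897, 317.98531683]), array([372.78333315, 271.3370108 ]), array([377.59323818, 264.44139606]), array([404.29669396, 226.17754998])]
```

View pics/s5.png

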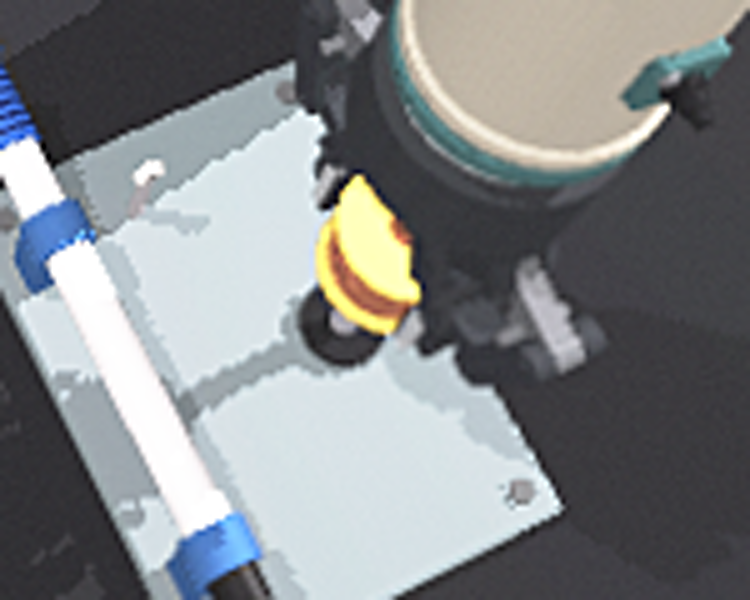

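The spool hovers over the hub at about (342,325). Its bore at (403,232) matches the expected axis. Lower slowly.

>>> drive_tool --pt "0 0 0.1 0" --pt "0 0 0.22 0" --pt "0 0 0.35 0" --pt "0 0 0.48 0" --pt "0 0 0.6 0" --pt "0 0 0.7 0" --pt "0 0 0.8 0" --pt "0 0 0.8 0"

```text
clock: 7.68
position: [0.484, 0.1811, 0.0923]
ee_rot: [0.0, 0.988, -0.153, -0.0]
contact_force: [0.4, -0.2, -2.5]
width: 0.0458
gripper_force: 46.5
```

>>> drive_tool --pt "0 0 0.12 0" --pt "0 0 0.25 0" --pt "0 0 0.4 0" --pt "0 0 0.55 0" --pt "0 0 0.7 0" --pt "0 0 0.85 0" --pt "0 0 0.95 0" --pt "0 0 1 0"

```text
clock: 8.35
position: [0.4841, 0.1811, 0.0672]
ee_rot: [0.0, 0.988, -0.153, -0.0]
contact_force: [0.9, 1.0, -1.9]
width: 0.0458
gripper_force: 46.5
```

>>> drive_tool --pt "0 0 0.1 0" --pt "0 0 0.2 0" --pt "0 0 0.3 0" --pt "0 0 0.4 0" --pt "0 0 0.5 0" --pt "0 0 0.58 0" --pt "0 0 0.65 0" --pt "0 0 0.68 0"

```text
clock: 9.02
position: [0.4843, 0.1811, 0.0505]
ee_rot: [0.0, 0.988, -0.153, -0.0]
contact_force: [0.4, -0.8, -1.4]
width: 0.0455
gripper_force: 46.5
```

>>> drive_tool --pt "0 0 0.02 0" --pt "0 0 0.04 0" --pt "0 0 0.06 0" --pt "0 0 0.08 0" --pt "0 0 0.1 0" --pt "0 0 0.12 0" --pt "0 0 0.13 0" --pt "0 0 0.13 0"

```text
clock: 9.68
position: [0.4844, 0.1812, 0.0475]
ee_rot: [0.0, 0.988, -0.153, -0.0]
contact_force: [0.1, -0.3, -1.5]
width: 0.0457
gripper_force: 46.5
```

>>> drive_tool --pt "0 0 0.02 0" --pt "0 0 0.03 0" --pt "0 0 0.04 0" --pt "0 0 0.05 0" --pt "0 0 0.05 0" --pt "0 0 0.05 0" --pt "0 0 0.05 0" --pt "0 0 0.05 0"

```text
clock: 10.35
position: [0.4844, 0.1812, 0.0473]
ee_rot: [-0.0, 0.988, -0.153, 0.0]
contact_force: [-2.2, -0.2, 7.5]
width: 0.0457
gripper_force: 46.8
```

Seated: the TCP stopped at 0.0473 with about 9 N of upward push. Release and check.

>>> drive_tool --pt "0 0 0 0" --pt "0 0 0 0" --pt "0 0 0 0" --pt "0 0 0 0" --pt "0 0 0 0" --pt "0 0 0 0" --pt "0 0 0 0" --pt "0 0 0 0" --grip 70

```text
clock: 11.02
position: [0.4844, 0.1812, 0.0462]
ee_rot: [0.0, 0.988, -0.153, -0.0]
contact_force: [-0.1, -0.1, 0.0]
width: 0.0701
gripper_force: 0.0
```

```bash
python3 - <<'E'
from h import *
c=eyes.camera_info('wrist'); im,d=eyes.get_image('wrist')
C=cloud(c,d); hsv=cv2.cvtColor(im,cv2.COLOR_RGB2HSV); yel=cv2.inRange(hsv,(22,140,100),(38,255,255))
t=C[(yel>0)&(abs(C[...,2]-.06)<.006)]
print(t.mean(0),np.percentile(t[:,2],[5,50,95]),'normal',np.linalg.svd(t-t.mean(0),full_matrices=0)[2][2].round(4))
plan(.484,.181,.13,-17.7)
E
```

```text
[0.48422133 0.18122716 0.05954673] [0.0583545  0.05960967 0.06053576] normal [ 0.0101 -0.0031  0.9999]
at [0.4844 0.1812 0.0462] yaw -17.58 tilt [ 0.e+00  1.e-04 -1.e+00] units [-0.014  0.012 -3.351] turn 0.02 clock 11.0667 F [-0.8 -0.3 -0.2] w 0.07025995972241274
```

Spool top at 0.0596 m and level, so it is seated flat and released. Rise clear of the spindle.

>>> drive_tool --pt "0 0 -0.2 0" --pt "0 0 -0.6 0" --pt "0 0 -1.2 0" --pt "0 0 -1.9 0" --pt "0 0 -2.7 0" --pt "0 0 -3.5 0" --pt "0 0 -4.2 0" --pt "0 0 -4.6 0"

```text
clock: 11.73
position: [0.4855, 0.1815, 0.1644]
ee_rot: [-0.001, 0.988, -0.153, 0.002]
contact_force: [0.4, -0.1, 0.6]
width: 0.0699
gripper_force: 0.0
```

>>> drive_tool --pt "0 0.3 0 -1" --pt "0.2 1 0 -2.1" --pt "0.4 2 0 -3.2" --pt "0.7 3 0 -4.3" --pt "1 4 0 -5.4" --pt "1.3 5 0 -6.5" --pt "1.6 6 0 -7.6" --pt "1.8 6.8 -0.3 -8.7"

```text
clock: 12.4
position: [0.4748, 0.0039, 0.1681]
ee_rot: [-0.0, 0.954, 0.3, -0.001]
contact_force: [0.1, -0.3, 0.4]
width: 0.0703
gripper_force: 0.0
```

```bash
python3 -c "
from h import *
plan(.513,-.025,.165,72.3); print(get_state()['qpos'].round(2))"
```

```text
at [0.4748 0.0039 0.1681] yaw 34.92 tilt [-0.0022 -0.0012 -1.    ] units [0.591 1.823 0.121] turn -6.231 clock 12.4 F [ 0.1 -0.3  0.4] w 0.07033158962078344
[-0.14  0.2   1.84 -0.    1.11  0.82]
```

>>> drive_tool --pt "0.1 0.3 0 -1" --pt "0.2 0.8 0 -2.1" --pt "0.35 1.3 0 -3.2" --pt "0.5 1.7 0 -4.3" --pt "0.6 1.8 0.1 -5.3" --pt "0.6 1.8 0.1 -6.1" --pt "0.6 1.8 0.1 -6.2" --pt "0.6 1.8 0.1 -6.2"

```text
clock: 13.07
position: [0.5137, -0.023, 0.1664]
ee_rot: [-0.0, 0.81, 0.586, -0.0]
contact_force: [-0.6, -0.3, 0.3]
width: 0.0697
gripper_force: 0.0
```

```bash
python3 - <<'E'
from h import *
c=eyes.camera_info('wrist'); im,d=eyes.get_image('wrist'); np.savez('w6.npz',im=im,d=d,**c); cv2.imwrite('pics/w6.png',im[:,:,::-1])
C=cloud(c,d); z=C[...,2]; hsv=cv2.cvtColor(im,cv2.COLOR_RGB2HSV)
u=np.array([.303,.953]);x=np.array([.953,-.303]); O=np.array([.483,.181])
S=C[...,:2]-O; X=S@x; Y=S@u
b=(hsv[...,0]>95)&(hsv[...,0]<125)&(hsv[...,1]>150)&(z>.03)&(z<.08)
n,l,st,ce=cv2.connectedComponentsWithStats(b.astype(np.uint8))
for i in range(1,n):
    if st[i,4]>60:
        m=l==i; print('blue',ce[i].round(1),st[i],'Y',np.percentile(Y[m],[1,50,99]).round(4),'X',np.percentile(X[m],[1,50,99]).round(4),'z',np.percentile(z[m],[50,98]).round(4))
for a in np.arange(-.19,-.06,.01):
    m=(abs(Y-a)<.005)&(z>.045)&(z<.07)&(abs(X-.09)<.025)
    if m.sum()>20: q=m&(z>np.percentile(z[m],80)); print(a.round(3),m.sum(),'X mid',np.percentile(X[m],[2,98]).mean().round(4),'crest',X[q].mean().round(4),np.percentile(z[m],97).round(4))
plan(.513,-.025,.165,72.3)
E
```

```text
blue [322.6  46.1] [315  35  14  24 256] Y [-0.0724 -0.0657 -0.0585] X [0.0912 0.0961 0.0999] z [0.0597 0.0626]
blue [313.8 125.9] [ 298   98   33   56 1545] Y [-0.1413 -0.1212 -0.1014] X [0.0776 0.0889 0.0999] z [0.0595 0.0629]
-0.14 286 X mid 0.0889 crest 0.0885 0.0633
-0.13 352 X mid 0.0887 crest 0.0886 0.0612
-0.12 380 X mid 0.0885 crest 0.0885 0.0616
-0.11 384 X mid 0.0887 crest 0.0881 0.0617
-0.1 353 X mid 0.0884 crest 0.0885 0.0612
-0.09 325 X mid 0.0886 crest 0.0892 0.0595
-0.08 347 X mid 0.0884 crest 0.0888 0.0593
-0.07 499 X mid 0.0893 crest 0.0889 0.0626
at [ 0.5136 -0.0229  0.1665] yaw 71.71 tilt [-1.e-04 -1.e-04 -1.e+00] units [-0.087  0.002  0.058] turn -0.098 clock 13.1167 F [-0.4 -0.   0.3] w 0.06982970235627974
```

View pics/w6.png

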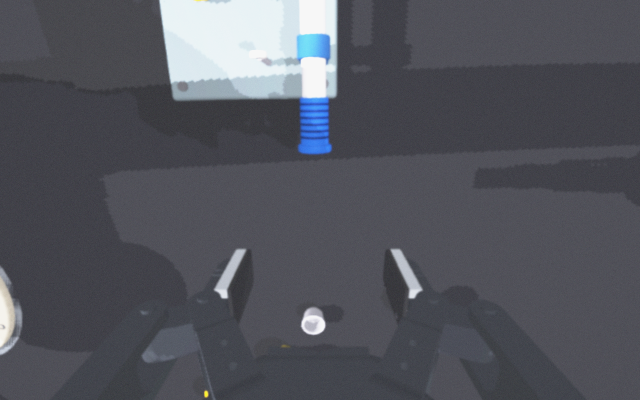

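The knob is at (314,126), its end flange at (315,148) and the mouth at about (314,98). The wrist camera puts the crest at 0.0617, giving an axis height of 0.0505, which agrees with the text. Grip target is 3 mm outward of mid-grip.

>>> drive_tool --pt "0.3 0 0.1 -0.1" --pt "0.9 -0.05 0.4 -0.1" --pt "1.6 -0.1 0.9 -0.1" --pt "2.2 -0.12 1.5 -0.1" --pt "2.5 -0.12 2.1 -0.1" --pt "2.55 -0.12 2.6 -0.1" --pt "2.55 -0.12 2.9 -0.1" --pt "2.55 -0.12 3 -0.1" --grip 50

```text
clock: 13.78
position: [0.5299, 0.0391, 0.09]
ee_rot: [-0.001, 0.807, 0.591, -0.001]
contact_force: [-0.1, -0.4, 0.7]
width: 0.05
gripper_force: 0.0
```

```bash
python3 - <<'E'
from h import *
c=eyes.camera_info('wrist'); im,d=eyes.get_image('wrist')
C=cloud(c,d); z=C[...,2]; hsv=cv2.cvtColor(im,cv2.COLOR_RGB2HSV)
u=np.array([.303,.953]);x=np.array([.953,-.303]); O=np.array([.483,.181])
S=C[...,:2]-O; X=S@x; Y=S@u
b=(hsv[...,0]>95)&(hsv[...,0]<125)&(hsv[...,1]>150)&(z>.03)&(z<.08)&(Y<-.09)
print(b.sum(),'Y',np.percentile(Y[b],[1,50,99]).round(4),'X',np.percentile(X[b],[1,50,99]).round(4),'z',np.percentile(z[b],[50,98]).round(4))
plan(.5308,.0387,.053,72.36)
E
```

```text
2471 Y [-0.1409 -0.1206 -0.0999] X [0.0771 0.0885 0.1003] z [0.0595 0.0629]
at [0.5302 0.0389 0.0903] yaw 72.42 tilt [-6.e-04 -2.e-03 -1.e+00] units [0.002 0.028 1.491] turn 0.01 clock 13.8333 F [-0.8 -0.6 -0.4] w 0.04986565420600272
```

>>> drive_tool --pt "0 0.02 0.2 0" --pt "0 0.02 0.5 0" --pt "0 0.02 0.8 0" --pt "0 0.02 1.1 0" --pt "0 0.02 1.35 0" --pt "0 0.02 1.47 0" --pt "0 0.02 1.47 0" --pt "0 0.02 1.47 0"

```text
clock: 14.5
position: [0.5313, 0.0383, 0.0543]
ee_rot: [-0.0, 0.807, 0.591, -0.0]
contact_force: [-0.2, -0.8, -0.9]
width: 0.0501
gripper_force: 0.0
```

>>> drive_tool --pt "0 0 0 0" --pt "0 0 0 0" --pt "0 0 0 0" --pt "0 0 0 0" --pt "0 0 0 0" --pt "0 0 0 0" --pt "0 0 0 0" --pt "0 0 0 0" --grip 12 --newtons 80

```text
clock: 15.17
position: [0.5308, 0.0386, 0.0552]
ee_rot: [-0.0, 0.807, 0.591, -0.0]
contact_force: [-3.0, 0.9, 5.4]
width: 0.0198
gripper_force: 78.1
```

```bash
python3 -c "
from h import *
plan(.5308-.1*.303,.0387-.1*.953,.053,72.36)"
```

```text
at [0.5308 0.0386 0.0552] yaw 72.4 tilt [ 1.e-04 -8.e-04 -1.e+00] units [-3.996 -0.005  0.087] turn 0.007 clock 15.1667 F [-3.   0.9  5.4] w 0.019807198153528643
```

Grip on the knob is firm. Pull straight out along the tool's -x.

>>> drive_tool --pt "-0.15 0 0 0" --pt "-0.5 0 0 0" --pt "-1 0 0 0" --pt "-1.5 0 0 0" --pt "-2 0 0 0" --pt "-2.5 0 0 0" --pt "-2.9 0 0 0" --pt "-3.1 0 0 0"

```text
clock: 15.83
position: [0.5076, -0.0339, 0.0552]
ee_rot: [-0.002, 0.808, 0.59, 0.001]
contact_force: [-0.5, 9.7, 5.9]
width: 0.0197
gripper_force: 78.1
```

>>> drive_tool --pt "-0.15 0 0 0" --pt "-0.35 0 0 0" --pt "-0.55 0 0 0" --pt "-0.7 0 0 0" --pt "-0.82 0 0 0" --pt "-0.88 0 0 0" --pt "-0.9 0 0 0" --pt "-0.9 0 0 0"

```text
clock: 16.5
position: [0.5011, -0.0544, 0.0551]
ee_rot: [-0.002, 0.808, 0.59, 0.002]
contact_force: [-0.5, 9.5, 5.0]
width: 0.0197
gripper_force: 78.2
```

```bash
cat > rod.py <<'E'
from h import *
import sys
c=eyes.camera_info('wrist'); im,d=eyes.get_image('wrist'); cv2.imwrite('pics/%s.png'%sys.argv[1],cv2.resize(im[:300,190:450],None,fx=2,fy=2)[:,:,::-1])
C=cloud(c,d); z=C[...,2]; hsv=cv2.cvtColor(im,cv2.COLOR_RGB2HSV)
u=np.array([.303,.953]);x=np.array([.953,-.303]); O=np.array([.483,.181])
S=C[...,:2]-O; X=S@x; Y=S@u
near=(abs(X-.0887)<.02)&(z>.03)&(z<.08)
b=near&(hsv[...,0]>95)&(hsv[...,0]<125)&(hsv[...,1]>150)&(Y<-.15)
r=near&((hsv[...,0]<8)|(hsv[...,0]>172))&(hsv[...,1]>120)
print('knob Y',np.percentile(Y[b],[1,99]).round(4) if b.any() else None,'red',r.sum(),'Y',np.percentile(Y[r],[1,50,99]).round(4) if r.any() else None,'px',np.argwhere(r).mean(0)[::-1] if r.any() else None)
for z0 in (.0505+.005,): print([ (k,proj(c,[*(O+.0887*x+k*u),z0]).round(1)) for k in(-.1,-.2)])
# profile along the axis
for k in np.arange(-.112,-.082,.001):
    p=proj(c,[*(O+.0887*x+k*u),.0555]).round().astype(int)
    if 0<=p[1]<400: print(round(k,3),p,im[p[1],p[0]],end=' ')
s=get_state();print('\nTCP Y',((s['position'][:2]-O)@u).round(4));plan(.5308-.1*.303,.0387-.1*.953,.0552,72.36)
E
python3 rod.py r1
```

```text
knob Y [-0.2373 -0.197 ] red 0 Y None px None
[(-0.1, array([317.3,  -4.9])), (-0.2, array([317.8, 245. ]))]
-0.112 [317  32] [247 247 247] -0.111 [317  29] [247 247 247] -0.11 [317  26] [247 247 247] -0.109 [317  23] [247 247 247] -0.108 [317  20] [247 247 247] -0.107 [317  17] [247 247 247] -0.106 [317  14] [247 247 247] -0.105 [317  11] [247 247 247] -0.104 [317   7] [247 247 247] -0.103 [317   4] [247 247 247] -0.102 [317   1] [247 247 247] 
TCP Y -0.2187
at [ 0.5011 -0.0543  0.0552] yaw 72.29 tilt [ 0.0046 -0.001  -1.    ] units [-0.096  0.006 -0.002] turn -0.012 clock 16.55 F [0.2 9.8 5.2] w 0.01985963759134595
```

View pics/r1.png

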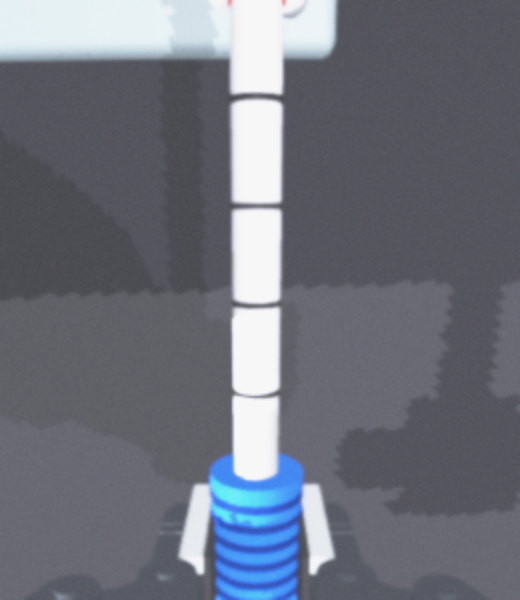

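The black rings are visible at rows 97, 206, 305 and 395, and the red band is just entering at the top edge (row 3, column 255). The TCP has travelled 97.5 mm without slipping, so 2.5 mm remain.

>>> drive_tool --pt "-0.03 0 0 0" --pt "-0.06 0 0 0" --pt "-0.1 0 0 0" --pt "-0.1 0 0 0" --pt "-0.1 0 0 0" --pt "-0.1 0 0 0" --pt "-0.1 0 0 0" --pt "-0.1 0 0 0"

```text
clock: 17.22
position: [0.5004, -0.0566, 0.0552]
ee_rot: [-0.002, 0.808, 0.59, 0.002]
contact_force: [-0.3, 10.7, 5.2]
width: 0.02
gripper_force: 78.2
```

```bash
python3 rod.py r2 | grep -v 247; python3 - <<'E'
from h import *
im,d=eyes.get_image('scene'); c=eyes.camera_info('scene')
O=np.array([.483,.181]);x=np.array([.953,-.303]);u=np.array([.303,.953])
print(proj(c,[*(O+.0887*x-.1*u),.05]))
a=im[225:345,290:450]; cv2.imwrite('pics/s7.png',cv2.resize(a,None,fx=5,fy=5,interpolation=cv2.INTER_CUBIC)[:,:,::-1])
E
```

```text
knob Y [-0.2394 -0.1993] red 0 Y None px None
[(-0.1, array([317.4, -12.1])), (-0.2, array([317.8, 240.5]))]
TCP Y -0.2211
at [ 0.5004 -0.0566  0.0552] yaw 72.29 tilt [ 0.0047 -0.001  -1.    ] units [-0.     0.005 -0.002] turn -0.011 clock 17.2667 F [ 0.4 10.4  6.1] w 0.019770828292273154
[352.64306722 289.38867603]
```

View pics/s7.png

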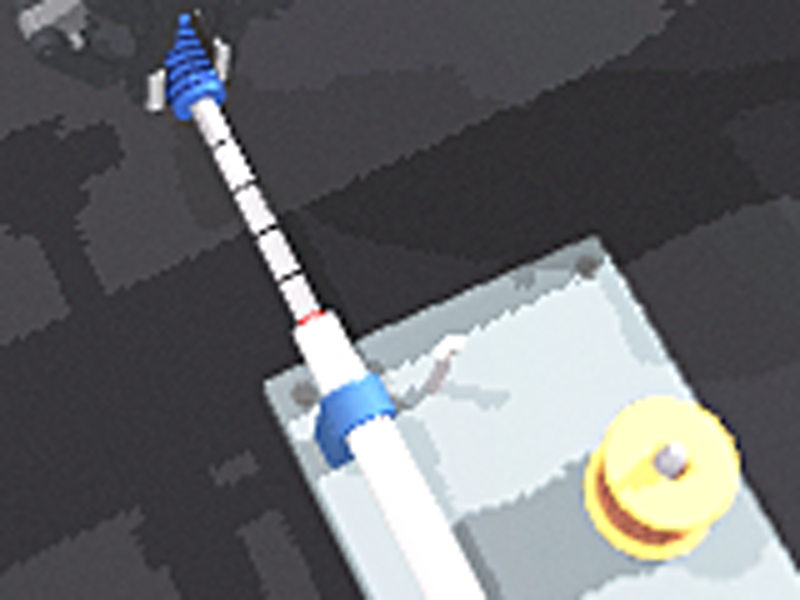

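The picture shows the spool seated on the spindle at (670,460). The red band is half visible right at the tube's mouth at (312,318), and the knob is held at (195,85). The draw is 99.9 mm with a steady spring load of about 10 N. I hand it in.

```bash
python3 -c "
from rig import order
print(order.sign_off())"
```

```text
the job is handed in; nothing more can be done
None
```

The full spool sits flat on the spindle hub and is released, and the gauge rod is held out about 100 mm, with the tube's mouth on the red band; the job is handed in at about 17 s.

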